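# Set the tilting plate by the pendulum gauge

### The job

Set the pendulum angle gauge, dial towards you, on the bare landing of the tilting plate and slide it away from you along the rail, up against the end stop, until the spring ball clicks in, then let go of it. Then press the thumb pad at the other end of the plate down, so that the plate rocks up until the gauge's swinging pointer settles on the mark rider, and finish while still holding the plate there, not touching the gauge. Leave the other things on the bench where they lie.

Things in the scene. Friction and masses are not known exactly. Their poses are not given: they have to be found in the camera images.
- gauge_grip (a point): centre of the black rubber grip tab on top of the pendulum angle gauge: tab 14 mm thick along the gauge's x, 40 mm wide along y, from 98 to 128 mm over the gauge's underside (this point: 114 mm). The gauge (about 0.26 kg, dark steel) starts upright on the bench. Below the tab stands a plate 10 mm thick, 82 mm wide, with the white dial, which faces the gauge's -x; z is up
- gauge_foot (a point): centre of the underside of the gauge's shoe, 114 mm under gauge_grip, same axes. Shoe 50 mm (x) by 51 mm (y), 23 mm high; a channel runs right through it along x, 39 mm wide inside, open below between two lips 4.5 mm thick and 26 mm apart. Lined with slippery plastic. When the gauge is home this point meets rail_home, axes in line
- pointer_tip (a point): tip of the steel pendulum pointer that hangs in front of the dial from a pivot 90 mm over the gauge's underside; 52 mm from that pivot, at the level-standing gauge straight below it
- mark_tip (a point): tip of the small stepped steel rider (the mark) under the pointer's arc, 53 mm from the pointer's pivot; it is set to another angle each time and stays there, right of the dial's middle seen from the front. The pointer is on the mark when pointer_tip meets mark_tip (1 mm apart at best)
- pointer (a joint): angle of the pendulum pointer on the gauge, rad: 0 hanging at the dial's middle, growing to the right seen from the front. It always hangs plumb once it has stopped swinging (about 1 to 2 s), so with the gauge home it settles at the plate's tilt
- mark (a joint): angle of the mark rider, rad, in the pointer's sense: the pointer is on the mark when the two are equal. 0.17 to 0.33
- rail_home (a point): point on the plate's top, under the middle of the T-shaped steel rail, where gauge_foot must come. The rail runs along the plate's x: stem 20 mm wide, head 36 mm wide, 7 to 12 mm over the plate, from x = -25 to 27 mm of this point, with a nose narrowing to 26 mm at x = -39 mm; two end stop blocks at x = +26 mm meet the shoe's far end. Slide in along +x
- landing (a point): middle of the bare landing on the plate in front of the rail, flush with the plate's top, 70 mm over the bench at rest: 82 mm along x, 74 mm along y; 79 mm in -x from rail_home. The shoe stands here free of the rail, then slides on flat along the plate
- detent (a joint): how far the spring ball in the middle of the rail's head is pressed down, m. 0: up, 3.5 mm proud of the head (clicked into the shoe's notch, if the gauge is home); about 0.002 while the shoe rides over it, which takes a push of some 2 to 6 N
- tilt_plate (a joint): tilt of the plate about its pivot, rad: 0 level at rest on its rubber post, growing as the thumb pad goes down and the rail end rises; far stop at 0.46. The rail end is the heavy one: the plate falls back when let go. With the gauge on, some 5 to 9 N straight down on the pad hold it
- thumb_pad (a point): centre of the top of the round black rubber thumb pad (40 mm across, 4 mm high) at the light end (-y) of the plate, 112 mm from the pivot's line and 212 mm from the rail's, 74 mm over the bench at rest. The grey plate is 280 mm long, 60 mm wide, 10 mm thick
- tilt_stand: fixed dark steel stand of the tilting plate; origin on the bench right under the middle of the pivot, which runs along x 64 mm over the bench. At rest the plate's axes are the stand's: x along pivot and rail (away from the robot), y from the pivot to the rail (100 mm), z up. 92 mm by 170 mm; cheeks 78 mm high beside the plate's middle
- hex_key_4: bystander: small black hex key, 77 mm long, lying
- cover_ring: bystander: grey plastic cover ring, 113 mm across
- screwdriver_red: bystander: screwdriver with red handle, 200 mm long, lying
- shaft_seal: bystander: black rubber shaft seal, 30 mm across, 10 mm high
- glue_bottle: bystander: small squeeze bottle, 36 mm across, 104 mm high, standing
Mind the look-alikes: they are no part of the job. Leave any pink look-alike of the part that bears gauge_grip alone.

How it is judged:
On the way, in this order (a step that is already met when the one before it is completed fails the run):
1. the gauge is home on the rail with the ball clicked in, and let go, the plate at rest (x of gauge_foot in the frame of rail_home between -0.002 and 0.002 m and y of gauge_foot in the frame of rail_home between -0.003 and 0.003 m and z of gauge_foot in the frame of rail_home below 0.004 m and value of joint detent below 0.001 m and value of joint tilt_plate below 0.05 rad and contact force between the fingers and gauge below 0.3 N), for 0.2 s.
2. the pointer has settled on the mark while the plate is held (distance between pointer_tip and mark_tip below 0.0028 m and velocity of joint pointer between -0.15 and 0.15 rad/s and contact force between the fingers and tilt_plate above 1.5 N), for 0.3 s.
At the end, for the whole second after the job is handed in: The gauge is home on the rail (within 2 mm along it, 3 mm across, not lifted), the spring ball up in its notch; the gripper presses the plate with more than 1.5 N and does not touch the gauge; plate and pointer are still, and the pointer's tip is within 2.8 mm of the mark's tip (about 0.05 rad) (all of step 2 and x of gauge_foot in the frame of rail_home between -0.002 and 0.002 m and y of gauge_foot in the frame of rail_home between -0.003 and 0.003 m and z of gauge_foot in the frame of rail_home below 0.004 m and value of joint detent below 0.001 m and velocity of joint tilt_plate between -0.05 and 0.05 rad/s and value of joint tilt_plate above 0.1 rad and contact force between the fingers and gauge below 0.3 N); the arm keeps its last pose, push and grip.
It fails at once if a bystander is moved by more than 30 mm (distance of any of hex_key_4, cover_ring, screwdriver_red, shaft_seal, glue_bottle from where it was at the start of the episode above 0.03 m).
It also fails if it takes over 51 s, if anything falls off the work surface, if the arm or the gripper's body presses on something with over 40 N, if the wrist force passes 120 N, or if a joint passes its speed limit or range.

### The arm

A 6-joint arm with a two-finger parallel gripper is mounted at the origin on a cart in front of the work surface, level with it; the furniture and walls round the work are solid. World frame = base frame: x ahead of the robot, y to its left, z up, the work surface at z = 0. Lengths are in m, angles in rad, forces in N, time in s.
With the tool pointing down it reaches from about 0.325 to 0.925 m from the base axis. Payload 3.1 kg.
Tool frame: the origin (TCP) lies midway between the tips of the shut fingers; the grasp point (between the pads) lies 19 mm behind it (grasp_offset is the z of the grasp point in the tool frame, in m); z points along the fingers, y is the line along which they close (so a half turn about z gives the same grasp; the last joint's range is limited). The gripper opens to 85 mm and grips with 20 to 120 N. Pads are 22 mm wide; open, the fingers measure 114 mm over their backs; the gripper's body (76 mm by 85 mm) begins 54 mm behind the grasp point. The pads swing forward as they close: fully open they stand 13 mm farther back than shut.
Start: joints at [-0.112, 0.217, 1.613, -0, 1.311, -0.112], TCP at [0.625, 0, 0.231] pointing down, gripper open.
Joint ranges: [-2.75, 2.75], [-0.78, 2.1], [0.31, 2.55], [-1.13, 4.27], [0.13, 2.63], [-2.58, 2.58]. Speed limits (rad/s): [2.79, 2.79, 3.14, 3.14, 3.14, 3.14].

### API

Orientations are given as a unit quaternion [x, y, z, w].
In Python, from station import state, read_camera, camera_params, job_done, grasp_offset gives the robot as it stands.
- The arm moves only by the tool carry_out, never from a script. Its argument "motion" is text: rows parted by semicolons, each of 6 numbers parted by spaces: the shift along the tool's x, y, z in mm, then the turn, a rotation vector about the tool's x, y, z in rad. In form: tx ty tz wx wy wz; .... A call has exactly 10 rows; each row is the pose to reach, as a shift and turn from the pose commanded when the call began, along the tool's axes at that moment; what a row does not reach only later rows make up. A row lasts 1/12 s, in which the tool goes at most 41.7 mm and 7.16 degrees, less where a joint would pass 70% of its speed; a pose out of reach is approached as far as the arm can. A call with a gripper value outside its range is refused whole. "gripper" is the finger opening in mm, from 0 to 85.4, set as the call begins (left out, the last holds). The fingers move at their own pace and stop on an object; "squeeze" is the grip in N (left out, the last holds). Time passes only in rows, so rows that repeat a pose let the fingers close, or fill a call up. It gives the time, the measured TCP pose, the force, the opening and the grip force at its end, in the units of the state.
- state(): the state, without advancing time (a new reading comes with each control period).
- read_camera(name): name is "scene" or "side" or "wrist"; returns the picture (420x560x3 uint8, red, green, blue); there is no depth.
- camera_params(name): a dict with "fx", "fy", "cx", "cy" (pixels), "xyz" and "rotation" of the camera in the world. Camera axes: x right, y down, z forward; pixel columns grow to the right and rows downward; lengths in m; the calibration is good to about 2 mm. The wrist camera is an equidistant fisheye: a pixel r from the principal point sees the ray r / f radians off the axis. A picture is of the moment at which its call begins: read the wrist's pose just before it. camera_params takes no time and is no camera call; for the wrist camera it gives the pose at the moment of the call.
- job_done(): hands the job in; it is judged then, once.
The state is a dict: "t": time; "qpos": joint angles; "qvel": joint speeds; "effort": joint torques, N m; "ee_pos": TCP position; "orientation": TCP orientation; "ft_force": force on the tool from outside, world axes, zero at the start; "ft_torque": the same for the moment, N m; "grip_width": finger opening in m; "grip_force": force on a finger pad.
Only numpy, scipy, OpenCV 4.12 (cv2) and the standard library are available. Lean on these libraries where they do the work, as an engineer would, in place of code of your own. Each camera call takes 0.05 s, during which the arm holds its last target. There are 200 camera calls.

## Working session

There is one attempt and no reset: what is moved stays moved. The work goes in short steps, Python scripts to look and compute and a tool call to move; the robot and the scene stay as the last step left them, time stands still between calls to the robot, and variables do not carry over. Pictures are saved under pics/ and viewed, at most 12 in all, crops included, and the job is handed in when it is done.

Besides the shell and the picture viewer there is one more tool, called after "Request:" by a JSON object that holds its "method" and its "body". carry_out: Moves the arm, as the interface text tells. Its arguments: {"type":"object","properties":{"motion":{"type":"string"},"gripper":{"type":"number"},"squeeze":{"type":"number"}},"required":["motion"]}

```bash
ls; mkdir -p pics; cat > h.py <<'E'
import numpy as np,cv2
from scipy.spatial.transform import Rotation as R
from station import *
def snap(n,f):
    p=camera_params(n); im=read_camera(n); cv2.imwrite(f'pics/{f}.png',im[:,:,::-1]); np.save(f'pics/{f}.npy',im); return im,p
def ray(p,u,v,fish=False):
    x,y=(u-p['cx'])/p['fx'],(v-p['cy'])/p['fy']
    if fish:
        t=np.hypot(x,y); d=np.array([x/t*np.sin(t),y/t*np.sin(t),np.cos(t)])
    else: d=np.array([x,y,1.])
    M=np.array(p['rotation']); M=M if M.shape==(3,3) else R.from_quat(M).as_matrix()
    d=M@d; return np.array(p['xyz']),d/np.linalg.norm(d)
def onz(p,u,v,z,fish=False):
    o,d=ray(p,u,v,fish); return o+d*(z-o[2])/d[2]
def tri(a,b):
    (o1,d1),(o2,d2)=a,b
    s=np.linalg.lstsq(np.c_[d1,-d2],o2-o1,rcond=None)[0]
    q1,q2=o1+s[0]*d1,o2+s[1]*d2; return (q1+q2)/2,np.linalg.norm(q1-q2)
def proj(p,X,fish=False):
    M=np.array(p['rotation']); M=M if M.shape==(3,3) else R.from_quat(M).as_matrix()
    c=M.T@(np.array(X)-p['xyz'])
    if fish:
        r=np.hypot(c[0],c[1]); t=np.arctan2(r,c[2]); return np.array([p['cx']+p['fx']*t*c[0]/r,p['cy']+p['fy']*t*c[1]/r])
    return np.array([p['cx']+p['fx']*c[0]/c[2],p['cy']+p['fy']*c[1]/c[2]])
E
python3 - <<'E'
from h import *
s=state();print(s['t'],s['ee_pos'],s['orientation'],s['ft_force'],grasp_offset)
ims=[]
for n in('scene','side','wrist'):
    im,p=snap(n,n+'0');print(n,p)
a=np.load('pics/scene0.npy');b=np.load('pics/side0.npy')
E
```

```text
pics
0.0 [6.24162313e-01 1.39246006e-04 2.29910250e-01] [ 0.70710368  0.7071088  -0.00075684 -0.00097944] [ 0.1109658  -0.10694187 -0.47234858] -0.0187
scene {'fx': 515.9636569169736, 'fy': 515.9636569169736, 'cx': 281.65518353101527, 'cy': 208.70919484832376, 'xyz': array([-0.03974203, -0.74629113,  0.79444304]), 'rotation': array([ 0.85277697, -0.28371372,  0.14165457, -0.41498427])}
side {'fx': 446.42613055287154, 'fy': 446.42613055287154, 'cx': 283.34476326943206, 'cy': 208.35986103114845, 'xyz': array([ 0.10736576, -0.95484872,  0.70417069]), 'rotation': array([ 0.84863576, -0.18370827,  0.10418192, -0.48498942])}
wrist {'fx': 325.19226210127806, 'fy': 325.19226210127806, 'cx': 287.74115254113747, 'cy': 209.17668560966695, 'xyz': array([0.62515572, 0.0691546 , 0.37365173]), 'rotation': array([ 9.90467674e-01,  1.30960260e-04, -8.94625077e-04,  1.37742402e-01])}
```

View pics/scene0.png

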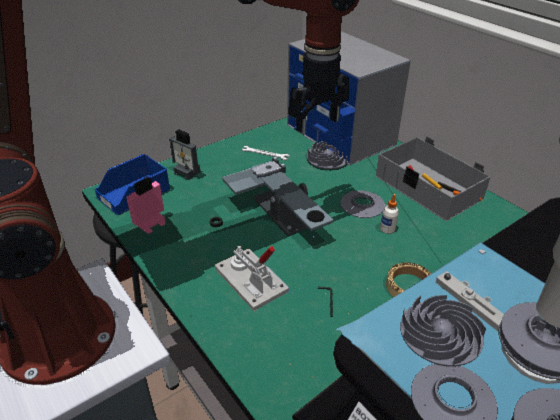

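View pics/side0.png

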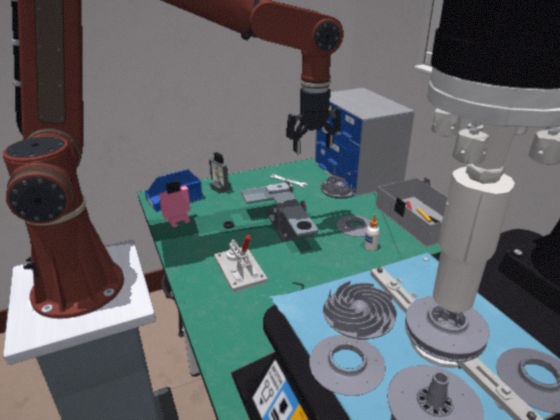

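View pics/wrist0.png

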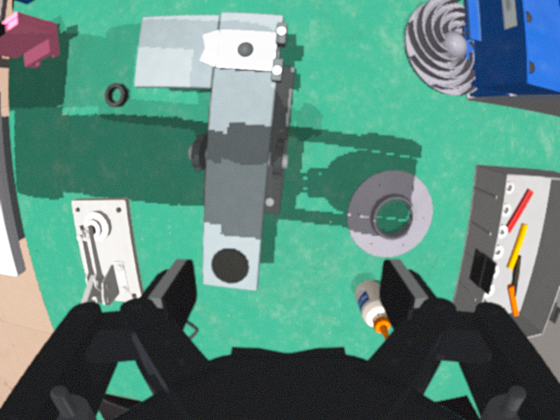

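The wrist view shows the plate: pad at (231,266), rail head with ball at (245,49), landing around (170,50). There are two gauge-like candidates in the scene view. The dark steel one with the white dial at (183,155) fits the description. The pink one at (147,205) is the look-alike. I'll confirm with an enlarged crop.

```bash
python3 - <<'E'
from h import *
a=np.load('pics/scene0.npy');b=np.load('pics/side0.npy');w=np.load('pics/wrist0.npy')
A=cv2.resize(a[120:190,155:215],None,fx=6.6,fy=6.6,interpolation=2);B=cv2.resize(b[145:215,190:250],None,fx=6.6,fy=6.6,interpolation=2)
cv2.imwrite('pics/crop1.png',np.hstack([A,B])[:,:,::-1])
p=camera_params('wrist')
def blob(im,m,box):
    x0,x1,y0,y1=box; mm=np.zeros(m.shape,np.uint8); mm[y0:y1,x0:x1]=m[y0:y1,x0:x1]
    n,l,s,c=cv2.connectedComponentsWithStats(mm); k=1+np.argmax(s[1:,4]); return c[k],s[k]
g=w.max(2)
c,s=blob(w,(g<60).astype(np.uint8),(205,260,240,290));print('pad',c,s,onz(p,*c,.074,True))
c,s=blob(w,(g<140).astype(np.uint8),(232,258,38,60));print('ball',c,s,onz(p,*c,.0825,True))
E
```

```text
pad [233.375 250.625] [231 250   5   3   8] [ 0.56985617 -0.05943737  0.074     ]
ball [245.17361111  48.95138889] [238  43  15  13 144] [0.58707836 0.1340001  0.0825    ]
```

View pics/crop1.png

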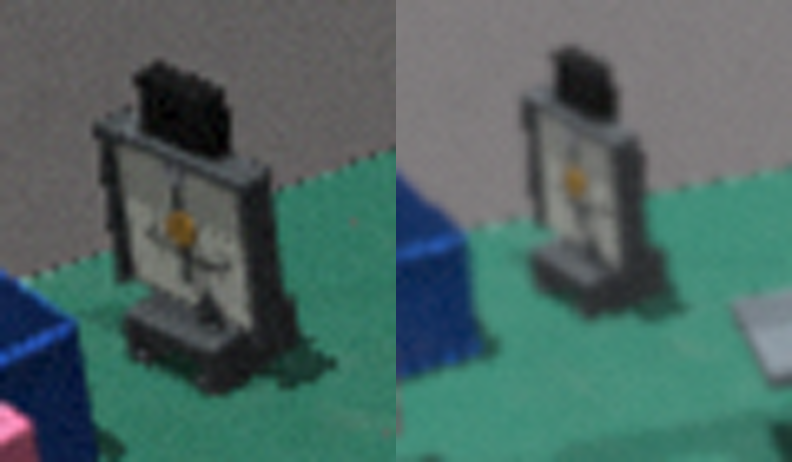

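The crop confirms it: the dark gauge has the tab on top, the white dial facing the camera, and its shoe front corners at crop (130,355) and (210,390). The rider sits right of the middle at (208,310).

```bash
python3 - <<'E'
from h import *
ps,pd,p=[camera_params(n) for n in('scene','side','wrist')]
S=lambda x,y:(155+x/6.6-.4,120+y/6.6-.4)
D=lambda x,y:(190+(x-396)/6.6-.4,145+y/6.6-.4)
l=onz(ps,*S(130,355),0);r=onz(ps,*S(210,390),0);print('shoe front',l,r,np.linalg.norm(r-l),'yaw of -y dir',np.arctan2(*(r-l)[1::-1]))
l2=onz(ps,*S(97,132),.098);r2=onz(ps,*S(250,185),.098);print('plate top',l2,r2,np.linalg.norm(r2-l2),np.arctan2(*(r2-l2)[1::-1]))
l2=onz(pd,*D(525,98),.098);r2=onz(pd,*D(622,145),.098);print('plate top',l2,r2,np.linalg.norm(r2-l2),np.arctan2(*(r2-l2)[1::-1]))
# tab top centre
for pp,im,F,pt in((ps,'scene',S,(183,77)),(pd,'side',D,(586,56))):
    print('tabtop',onz(pp,*F(*pt),.128))
print('tabc',tri(ray(ps,*S(182,108)),ray(pd,*D(586,83))))
w=np.load('pics/wrist0.npy')
m=(w.max(2)<75).astype(np.uint8);n,lb,st,c=cv2.connectedComponentsWithStats(m)
for i in range(1,n):
    if st[i,4]>300 and 200<c[i][0]<262:print(c[i],st[i],onz(p,*c[i],.074,True))
# plate edges / landing corners
for q in((141,16),(136,86),(284,15),(204,288),(259,289),(219,14),(213,70)):print(q,onz(p,*q,.07,True))
E
```

```text
shoe front [0.43447602 0.36386136 0.        ] [0.44874834 0.32163967 0.        ] 0.04456871902682489 yaw of -y dir -1.2448221445245367
plate top [0.44003499 0.37712368 0.098     ] [0.46922761 0.30515866 0.098     ] 0.07766063115538237 -1.185428604465995
plate top [0.43993437 0.371343   0.098     ] [0.4669882  0.29877322 0.098     ] 0.07744858128957004 -1.2139580789950115
tabtop [0.46613234 0.34689542 0.128     ]
tabtop [0.46454233 0.34140269 0.128     ]
tabc (array([0.46859484, 0.3580302 , 0.10708703]), np.float64(0.0019117191309066255))
[200.39835165 149.34065934] [192 132  16  38 364] [0.54239667 0.04272219 0.074     ]
[229.76636569 265.30474041] [213 250  35  32 886] [ 0.56503702 -0.0760335   0.074     ]
(141, 16) [0.4786057  0.18289713 0.07      ]
(136, 86) [0.47489928 0.10935156 0.07      ]
(284, 15) [0.62129094 0.17007959 0.07      ]
(204, 288) [ 0.53326551 -0.10659366  0.07      ]
(259, 289) [ 0.59400467 -0.10584013  0.07      ]
(219, 14) [0.56002028 0.1740043  0.07      ]
(213, 70) [0.55504323 0.11787949 0.07      ]
```

Request:
{"method": "carry_out", "body": {"motion": "40 -34 5 -0.08 0 0;80 -68 10 -0.16 0 0;120 -102 15 -0.24 0 0;155 -134 20 -0.32 0 0;190 -164 25 -0.4 0 0;225 -194 30 -0.48 0 0;260 -224 35 -0.56 0 0;290 -250 40 -0.62 0 0;320 -275 45 -0.7 0 0;340 -290 50 -0.7 0 0", "gripper": 60}}

```text
t: 0.98
ee_pos: [0.3879, 0.2739, 0.1912]
orientation: [0.666, 0.665, 0.237, 0.24]
ft_force: [-0.4, 0.5, -0.0]
grip_width: 0.0599
grip_force: 0.0
```

```bash
python3 - <<'E'
from h import *
s=state();print(s['t'],s['ee_pos'],s['orientation'],s['qpos'])
im,p=snap('wrist','w1');print(p['xyz'])
print(proj(p,[.464,.343,.114],True),proj(p,[.464,.343,.0],True))
E
```

```text
0.9833 [0.38788399 0.27390119 0.19120406] [0.66609034 0.66516333 0.23730126 0.23993646] [ 0.7462405  -0.32578541  2.34821276 -0.7226902   0.71616511  1.20813365]
[0.29805353 0.34355669 0.30209872]
[298.95927369 118.69635853] [226.29289929 119.54163375]
```

View pics/w1.png

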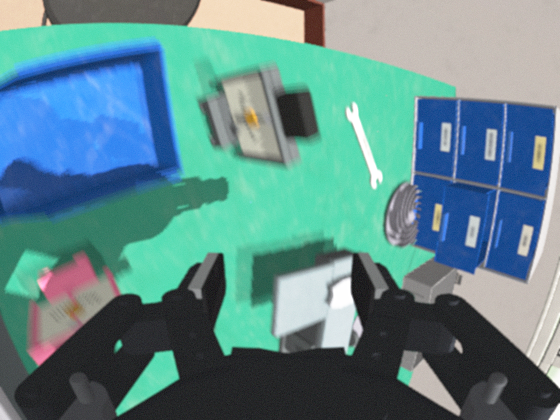

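The dial shows clearly at wrist (250,118), with the tab at (297,113) and the shoe at (215,122). The landing is at (305,295). Next I'll enlarge the dial.

```bash
python3 - <<'E'
from h import *
im,p=snap('wrist','w2');s=state();print(s['ee_pos'],s['qvel'].max() if hasattr(s['qvel'],'max') else s['qvel']);print(p)
c=cv2.resize(im[50:180,190:330],None,fx=4.6,fy=4.6,interpolation=2);cv2.imwrite('pics/crop2.png',np.rot90(c,1)[:,:,::-1])
print(np.rot90(c,1).shape)
E
```

```text
[0.38456685 0.27648863 0.18865921] 0.04541197133193549
{'fx': 325.19226210127806, 'fy': 325.19226210127806, 'cx': 287.74115254113747, 'cy': 209.17668560966695, 'xyz': array([0.29320301, 0.34688175, 0.29989135]), 'rotation': array([ 0.93301726, -0.0442898 ,  0.33305775,  0.12880118])}
(644, 598, 3)
```

View pics/crop2.png

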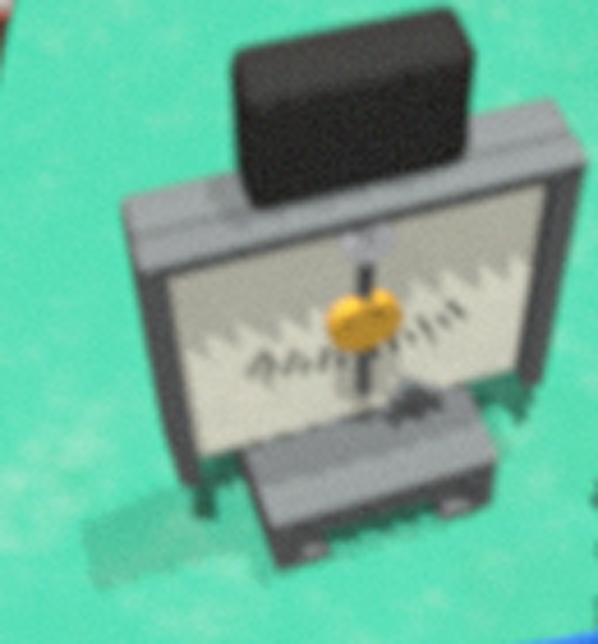

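The dial view gives shoe front corners at crop (280,568) and (492,505). The plate's top front corners are at (140,268) and (582,165), the pivot at (367,240), the pointer tip at (364,398) and the rider at about (410,390). I'll look at the mark more closely once the gauge is home.

```bash
python3 - <<'E'
from h import *
p={'fx': 325.19226210127806, 'fy': 325.19226210127806, 'cx': 287.74115254113747, 'cy': 209.17668560966695, 'xyz': np.array([0.29320301, 0.34688175, 0.29989135]), 'rotation': np.array([ 0.93301726, -0.0442898 ,  0.33305775,  0.12880118])}
C=lambda X,Y:(190+(643-Y)/4.6-.4,50+X/4.6-.4)
P=lambda X,Y,z:onz(p,*C(X,Y),z,True)
def seg(n,l,r):
    d=r-l;y=-d[:2];print(n,np.round(l,4),np.round(r,4),'len',np.linalg.norm(d).round(4),'yaw',(np.arctan2(y[1],y[0])-np.pi/2).round(3),'mid',((l+r)/2).round(4))
seg('shoe front',P(280,568,0),P(492,505,0))
seg('plate rear top',P(125,203,.098),P(550,100,.098))
seg('plate front top',P(140,268,.098),P(582,165,.098))
seg('tabtop front',P(240,80,.128),P(470,50,.128))
seg('tabtop back',P(236,55,.128),P(452,10,.128))
print(C(410,390))
for q in((276,272),(352,254),(276,334)):print(q,onz(p,*q,.07,True))
E
```

```text
shoe front [0.4334 0.3584 0.    ] [0.4477 0.3105 0.    ] len 0.05 yaw 0.291 mid [0.4406 0.3345 0.    ]
plate rear top [0.4556 0.3818 0.098 ] [0.4804 0.3054 0.098 ] len 0.0803 yaw 0.313 mid [0.468  0.3436 0.098 ]
plate front top [0.4419 0.3781 0.098 ] [0.4646 0.301  0.098 ] len 0.0804 yaw 0.286 mid [0.4532 0.3396 0.098 ]
tabtop front [0.4561 0.3606 0.128 ] [0.4633 0.3237 0.128 ] len 0.0375 yaw 0.194 mid [0.4597 0.3421 0.128 ]
tabtop back [0.4615 0.3615 0.128 ] [0.4726 0.3263 0.128 ] len 0.0369 yaw 0.304 mid [0.467  0.3439 0.128 ]
(244.6, 138.73043478260868)
(276, 272) [0.46678062 0.20189135 0.07      ]
(352, 254) [0.58357736 0.18865041 0.07      ]
(276, 334) [0.46553111 0.12532165 0.07      ]
```

```bash
cat >> h.py <<'E'
def go(xyz,yaw,tilt=0,src=None):
    """shift/turn from the present pose; yaw about world z of tool y from world x; tilt about tool x"""
    s=state() if src is None else src; Rc=R.from_quat(s['orientation'])
    Rt=R.from_euler('z',yaw)*R.from_quat([.5**.5,.5**.5,0,0])*R.from_rotvec([tilt,0,0])
    sh=Rc.inv().apply(np.array(xyz)-s['ee_pos'])*1000
    print('shift',sh.round(1),'turn',(Rc.inv()*Rt).as_rotvec().round(4),'pos',np.round(s['ee_pos'],4),'t',s['t'])
E
python3 - <<'E'
from h import *
go([.464,.342,.19],.295)
E
```

```text
shift [65.  63.1 49.1] turn [ 0.6768  0.1034 -0.275 ] pos [0.3846 0.2765 0.1887] t 1.0833
```

Request:
{"method": "carry_out", "body": {"motion": "8 8 6 0.085 0.013 -0.034;16 16 12 0.169 0.026 -0.069;24 24 18 0.254 0.039 -0.103;33 32 25 0.338 0.052 -0.138;41 40 31 0.423 0.065 -0.172;49 47 37 0.508 0.078 -0.206;57 55 43 0.592 0.09 -0.241;65 63 49 0.677 0.103 -0.275;65 63 49 0.677 0.103 -0.275;65 63 49 0.677 0.103 -0.275", "gripper": 45}}

```text
t: 1.92
ee_pos: [0.4713, 0.3377, 0.1922]
orientation: [0.6, 0.8, 0.001, 0.0]
ft_force: [-0.3, 0.2, -1.5]
grip_width: 0.045
grip_force: 0.0
```

```bash
python3 - <<'E'
from h import *
s=state();print(R.from_quat(s['orientation']).as_matrix().round(3),s['ft_force'])
go([.464,.342,.098],.295)
im,p=snap('wrist','w3');print(proj(p,[.464,.342,.128],True))
c=im[200:420,150:430]; cv2.imwrite('pics/crop3.png',cv2.resize(c,None,fx=2.5,fy=2.5,interpolation=2)[:,:,::-1])
E
```

```text
[[-0.279  0.96   0.002]
 [ 0.96   0.279  0.001]
 [ 0.     0.002 -1.   ]] [-0.26659843  0.20177497 -1.51709246]
shift [ 6.1 -6.  94.2] turn [ 0.0019 -0.0003 -0.012 ] pos [0.4713 0.3377 0.1922] t 1.9167
[277.96788778 214.69814683]
```

View pics/crop3.png

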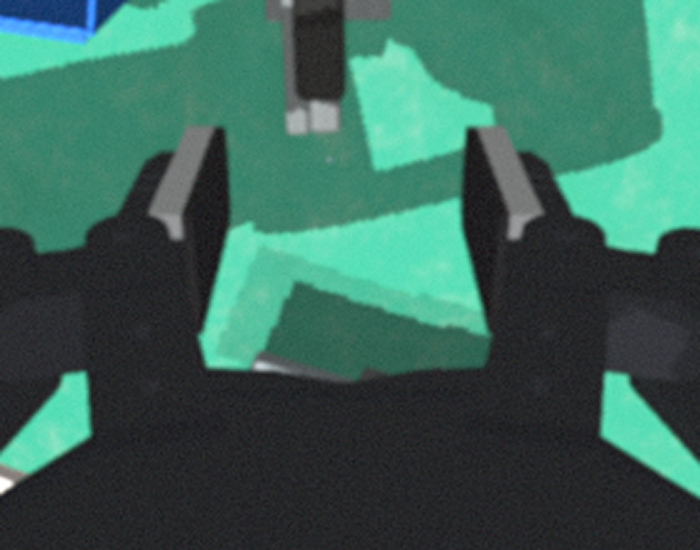

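The tab spans crop x 293–345, with its near end at about row 100, and it lies parallel to the fingers. I'll check its position.

```bash
python3 - <<'E'
from h import *
im=np.load('pics/w3.npy');p=camera_params('wrist')
m=((im.max(2)<70)).astype(np.uint8);m[252:]=0
n,l,st,c=cv2.connectedComponentsWithStats(m)
for i in range(1,n):
    if st[i,4]>200 and 240<c[i][0]<320:
        print(c[i],st[i]);x,y,w,h=st[i,:4]
        for q in((x,y),(x+w,y),(x,y+h),(x+w,y+h)):print(q,onz(p,*q,.128,True).round(4))
E
```

```text
[277.1928934  208.76818951] [ 267  177   21   63 1182]
(np.int32(267), np.int32(177)) [0.4488 0.3644 0.128 ]
(np.int32(288), np.int32(177)) [0.4619 0.3682 0.128 ]
(np.int32(267), np.int32(240)) [0.4603 0.3222 0.128 ]
(np.int32(288), np.int32(240)) [0.4741 0.3263 0.128 ]
```

Request:
{"method": "carry_out", "body": {"motion": "8 -7 0 0 0 -0.01;8 -7 8 0 0 -0.01;8 -7 24 0 0 -0.01;8 -7 40 0 0 -0.01;8 -7 56 0 0 -0.01;8 -7 72 0 0 -0.01;8 -7 84 0 0 -0.01;8 -7 92 0 0 -0.01;8 -7 94 0 0 -0.01;8 -7 94 0 0 -0.01"}}

```text
t: 2.8
ee_pos: [0.4598, 0.3442, 0.0986]
orientation: [0.595, 0.804, 0.001, 0.001]
ft_force: [-0.4, -1.1, -0.1]
grip_width: 0.0453
grip_force: 0.0
```

```bash
python3 - <<'E'
from h import *
go([.462,.343,.098],.295)
E
```

```text
shift [-1.8  1.8  0.6] turn [ 0.002  -0.      0.0008] pos [0.4598 0.3442 0.0986] t 2.8
```

Request:
{"method": "carry_out", "body": {"motion": "-1 2 0 0 0 0;-1 2 0 0 0 0;-1 2 0 0 0 0;-1 2 0 0 0 0;-1 2 0 0 0 0;-1 2 0 0 0 0;-1 2 0 0 0 0;-1 2 0 0 0 0;-1 2 0 0 0 0;-1 2 0 0 0 0", "gripper": 0, "squeeze": 50}}

```text
t: 3.63
ee_pos: [0.4638, 0.3444, 0.1003]
orientation: [0.595, 0.803, 0.002, 0.001]
ft_force: [-0.1, -0.3, 6.1]
grip_width: 0.013
grip_force: 51.6
```

Request:
{"method": "carry_out", "body": {"motion": "0 0 -20 0 0 0;0 0 -50 0 0 0;0 0 -85 0 0 0;0 0 -120 0 0 0;0 0 -150 0 0 0;0 0 -150 0 0 0.08;0 0 -150 0 0 0.16;0 0 -150 0 0 0.24;0 0 -150 0 0 0.32;0 0 -150 0 0 0.4"}}

```text
t: 4.47
ee_pos: [0.461, 0.343, 0.2466]
orientation: [0.744, 0.668, -0.001, 0.0]
ft_force: [0.4, -0.1, -3.7]
grip_width: 0.0129
grip_force: 50.5
```

```bash
python3 - <<'E'
from h import *
go([.53,.04,.25],-.104)
E
```

```text
shift [-293.7  101.4   -3.1] turn [-0.001   0.0012 -0.0046] pos [0.461  0.343  0.2466] t 4.4667
```

Request:
{"method": "carry_out", "body": {"motion": "-33 11 -2 0 0 0;-66 22 -2 0 0 0;-99 34 -2 0 0 0;-132 45 -2 0 0 0;-165 57 -2 0 0 0;-198 68 -2 0 0 0;-231 80 -2 0 0 0;-264 91 -2 0 0 0;-294 101 -2 0 0 0;-294 101 -2 0 0 0"}}

```text
t: 5.3
ee_pos: [0.532, 0.0351, 0.2489]
orientation: [0.745, 0.667, -0.001, 0.001]
ft_force: [0.2, -0.6, -2.6]
grip_width: 0.0129
grip_force: 50.3
```

Request:
{"method": "carry_out", "body": {"motion": "0 0 0 0 0 0;0 0 0 0 0 0;0 0 0 0 0 0;0 0 0 0 0 0;0 0 0 0 0 0;0 0 0 0 0 0;0 0 0 0 0 0;0 0 0 0 0 0;0 0 0 0 0 0;0 0 0 0 0 0"}}

```text
t: 6.13
ee_pos: [0.5321, 0.0409, 0.251]
orientation: [0.743, 0.669, 0.001, 0.001]
ft_force: [-0.1, -0.6, -3.8]
grip_width: 0.0131
grip_force: 50.3
```

```bash
python3 - <<'E'
from h import *
s=state();print(s['ee_pos'],R.from_quat(s['orientation']).as_matrix().round(3))
im,p=snap('wrist','w4');np.save('pics/w4p.npy',p,allow_pickle=True)
cv2.imwrite('pics/crop4.png',cv2.resize(im[60:420,130:430],(650,780)[::1] if 0 else (500,600),interpolation=2)[:,:,::-1])
E
```

```text
[0.53211506 0.04094254 0.25096844] [[ 0.104  0.995  0.003]
 [ 0.995 -0.104  0.001]
 [ 0.001  0.003 -1.   ]]
```

View pics/crop4.png

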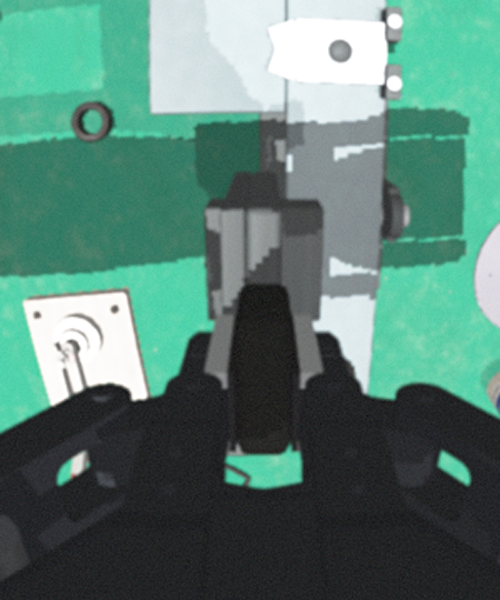

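The rail head is at crop (268–387, 20–85) and the ball at (340,50). The landing corner is at (150,112) and the stop blocks are at (394,22) and (394,83). The held gauge's shoe spans (205–322, from 205 down).

```bash
python3 - <<'E'
from h import *
im=np.load('pics/w4.npy');p=np.load('pics/w4p.npy',allow_pickle=True).item()
C=lambda X,Y:(130+.6*X-.2,60+.6*Y-.2)
P=lambda X,Y,z:onz(p,*C(X,Y),z,True)
g=im.max(2).astype(int)
m=np.zeros(g.shape,np.uint8);m[80:102,322:348]=(g<190)[80:102,322:348]
n,l,st,c=cv2.connectedComponentsWithStats(m);k=1+np.argmax(st[1:,4]);b=c[k];print('ball',b,st[k],onz(p,*b,.0840,True))
b=onz(p,*b,.0840,True);pad=np.array([.565,-.076])
print('yaw pad-ball',np.arctan2(*(b[:2]-pad)[::-1])-np.pi/2,np.linalg.norm(b[:2]-pad))
for n,a,q,z in(('landing edge',(152,113),(280,113),.07),('rail upper edge',(290,17),(383,20),.082),('rail lower edge',(290,81),(383,85),.082),('stops',(394,21),(394,83),.085)):
    A,B=P(*a,z),P(*q,z);print(n,A.round(4),B.round(4),'ang',np.arctan2(*(B-A)[1::-1]).round(4),np.linalg.norm(B-A).round(4))
# left landing edge
A,B=P(150,5,.07),P(150,110,.07);print('left edge',A,B,np.arctan2(*(B-A)[1::-1])+np.pi/2)
s=[.53211506,.04094254,.25096844];foot=s[2]-.1003
A,B=P(206,207,foot+.023),P(322,207,foot+.023);print('shoe upper edge',A,B,np.linalg.norm(A-B),np.arctan2(*(B-A)[1::-1]))
E
```

```text
ball [333.76428571  90.14285714] [327  84  14  13 140] [0.58676686 0.133745   0.084     ]
yaw pad-ball -0.10340754383930517 0.21087142883445634
landing edge [0.4734 0.1096 0.07  ] [0.5496 0.1005 0.07  ] ang -0.1192 0.0768
rail upper edge [0.5606 0.1558 0.082 ] [0.6141 0.1505 0.082 ] ang -0.0987 0.0538
rail lower edge [0.5568 0.1187 0.082 ] [0.6104 0.1122 0.082 ] ang -0.12 0.054
stops [0.6199 0.1492 0.085 ] [0.6163 0.113  0.085 ] ang -1.6676 0.0365
left edge [0.47963508 0.17556212 0.07      ] [0.47240623 0.11160332 0.07      ] -0.11254587196673937
shoe upper edge [0.51189731 0.06793466 0.17366844] [0.55999879 0.06286398 0.17366844] 0.04836800941543247 -0.10502846434119904
```

```bash
python3 - <<'E'
from h import *
go([.508,.1424,.174],-.107)
E
```

```text
shift [ 98.4 -34.8  77. ] turn [ 0.0027 -0.0014  0.0024] pos [0.5321 0.0409 0.251 ] t 6.1833
```

Request:
{"method": "carry_out", "body": {"motion": "20 -7 0 0 0 0.002;45 -16 0 0 0 0.002;70 -25 0 0 0 0.002;90 -32 10 0 0 0.002;98 -35 25 0 0 0.002;98 -35 40 0 0 0.002;98 -35 55 0 0 0.002;98 -35 68 0 0 0.002;98 -35 73 0 0 0.002;98 -35 73 0 0 0.002"}}

```text
t: 7.02
ee_pos: [0.5064, 0.1418, 0.1762]
orientation: [0.744, 0.668, -0.0, -0.001]
ft_force: [-0.4, -0.6, -3.9]
grip_width: 0.0134
grip_force: 50.3
```

Request:
{"method": "carry_out", "body": {"motion": "0 0 0 0 0 0;0 0 0 0 0 0;0 0 0 0 0 0;0 0 0 0 0 0;0 0 0 0 0 0;0 0 0 0 0 0;0 0 0 0 0 0;0 0 0 0 0 0;0 0 0 0 0 0;0 0 0 0 0 0"}}

```text
t: 7.85
ee_pos: [0.5077, 0.142, 0.1779]
orientation: [0.744, 0.668, 0.001, 0.0]
ft_force: [0.8, 0.4, -4.1]
grip_width: 0.0135
grip_force: 50.3
```

```bash
python3 - <<'E'
from h import *
go([.508,.1424,.170],-.107)
s=state();print(s['ft_force'])
E
```

```text
shift [0.4 0.2 7.9] turn [ 0.0025 -0.0013  0.0004] pos [0.5077 0.142  0.1779] t 7.85
[ 0.81843022  0.35338583 -4.06541665]
```

Request:
{"method": "carry_out", "body": {"motion": "0 0 1 0 0 0;0 0 2 0 0 0;0 0 3 0 0 0;0 0 4 0 0 0;0 0 5 0 0 0;0 0 6 0 0 0;0 0 7 0 0 0;0 0 7.5 0 0 0;0 0 7.5 0 0 0;0 0 7.5 0 0 0"}}

```text
t: 8.68
ee_pos: [0.5079, 0.1421, 0.1705]
orientation: [0.744, 0.668, 0.001, 0.001]
ft_force: [0.5, 0.7, -2.1]
grip_width: 0.0134
grip_force: 50.3
```

Request:
{"method": "carry_out", "body": {"motion": "0 3 0.5 0 0 0;0 7 0.5 0 0 0;0 11 0.5 0 0 0;0 15 0.5 0 0 0;0 19 0.5 0 0 0;0 23 0.5 0 0 0;0 27 0.5 0 0 0;0 31 0.5 0 0 0;0 35 0.5 0 0 0;0 38 0.5 0 0 0"}}

```text
t: 9.52
ee_pos: [0.5463, 0.138, 0.1704]
orientation: [0.744, 0.668, 0.002, 0.001]
ft_force: [-1.5, 0.2, 2.7]
grip_width: 0.0129
grip_force: 51.2
```

```bash
python3 - <<'E'
from h import *
h=np.array([.5865,.134,.170]);go(h,-.107)
s=state();print(s['ft_force'],s['ft_torque'], R.from_euler('z',.107).apply(np.array(s['ee_pos'])-h))
E
```

```text
shift [ 0.3 40.4  0.5] turn [ 0.0031 -0.0015  0.0003] pos [0.5463 0.138  0.1704] t 9.5167
[-1.52838791  0.18179974  2.65423574] [0.21910028 0.4096821  0.02530763] [-0.04042541 -0.00032891  0.00040931]
```

Request:
{"method": "carry_out", "body": {"motion": "0 3 -0.2 0 0 0;0 6 -0.2 0 0 0;0 9 -0.2 0 0 0;0 12 -0.2 0 0 0;0 15 -0.2 0 0 0;0 18 -0.2 0 0 0;0 21 -0.2 0 0 0;0 24 -0.2 0 0 0;0 27 -0.2 0 0 0;0 30 -0.2 0 0 0"}}

```text
t: 10.35
ee_pos: [0.5758, 0.1348, 0.1705]
orientation: [0.744, 0.668, 0.001, 0.001]
ft_force: [-2.1, 0.5, 3.6]
grip_width: 0.013
grip_force: 51.3
```

```bash
python3 - <<'E'
from h import *
h=np.array([.5865,.134,.170])
s=state();print(s['ft_force'],s['ft_torque'], R.from_euler('z',.107).apply(np.array(s['ee_pos'])-h))
E
```

```text
[-2.14398079  0.54065879  3.57464953] [0.1418129  0.38480997 0.08055643] [-0.01076431 -0.00035698  0.00045085]
```

Request:
{"method": "carry_out", "body": {"motion": "0 2 -0.2 0 0 0;0 4 -0.2 0 0 0;0 6 -0.2 0 0 0;0 7.5 -0.2 0 0 0;0 9 -0.2 0 0 0;0 10 -0.2 0 0 0;0 11 -0.2 0 0 0;0 12 -0.2 0 0 0;0 12 -0.2 0 0 0;0 12 -0.2 0 0 0"}}

```text
t: 11.18
ee_pos: [0.5868, 0.1336, 0.1704]
orientation: [0.744, 0.668, 0.001, 0.0]
ft_force: [-2.9, 0.2, 4.0]
grip_width: 0.0133
grip_force: 51.2
```

```bash
python3 - <<'E'
from h import *
h=np.array([.5865,.134,.170])
s=state();print(s['ft_force'],s['ft_torque'], R.from_euler('z',.107).apply(np.array(s['ee_pos'])-h))
E
```

```text
[-2.94627272  0.23859382  3.97224423] [0.25318138 0.70114948 0.05010631] [ 0.00037079 -0.00038193  0.00044825]
```

Request:
{"method": "carry_out", "body": {"motion": "0 1 -0.2 0 0 0;0 1.5 -0.2 0 0 0;0 2 -0.2 0 0 0;0 2.5 -0.2 0 0 0;0 3 -0.2 0 0 0;0 3 -0.2 0 0 0;0 3 -0.2 0 0 0;0 3 -0.2 0 0 0;0 3 -0.2 0 0 0;0 3 -0.2 0 0 0"}}

```text
t: 12.02
ee_pos: [0.5878, 0.1335, 0.1706]
orientation: [0.744, 0.668, -0.001, -0.002]
ft_force: [-7.2, 0.5, 6.7]
grip_width: 0.013
grip_force: 51.8
```

```bash
python3 - <<'E'
from h import *
h=np.array([.5865,.134,.170])
s=state();print(s['ft_force'],s['ft_torque'], R.from_euler('z',.107).apply(np.array(s['ee_pos'])-h))
E
```

```text
[-7.17624801  0.5319711   6.67919325] [ 0.31397565  1.79907099 -0.02292749] [ 0.00130763 -0.00039187  0.00059852]
```

Request:
{"method": "carry_out", "body": {"motion": "0 1 0 0 0 0;0 2 0 0 0 0;0 3 0 0 0 0;0 3 0 0 0 0;0 3 0 0 0 0;0 3 0 0 0 0;0 3 0 0 0 0;0 3 0 0 0 0;0 3 0 0 0 0;0 3 0 0 0 0"}}

```text
t: 12.85
ee_pos: [0.5888, 0.1334, 0.1708]
orientation: [0.744, 0.668, -0.003, -0.004]
ft_force: [-11.8, 0.5, 11.1]
grip_width: 0.013
grip_force: 52.7
```

```bash
python3 - <<'E'
from h import *
h=np.array([.5865,.134,.170])
s=state();print(s['ft_force'],s['ft_torque'], R.from_euler('z',.107).apply(np.array(s['ee_pos'])-h))
E
```

```text
[-11.82314483   0.52442881  11.13833294] [ 0.3082123   2.82843787 -0.00635991] [ 0.00231182 -0.00031627  0.00079283]
```

Request:
{"method": "carry_out", "body": {"motion": "0 -2 -0.3 0 0 0;0 -4.5 -0.7 0 0 0;0 -4.5 -1 0 0 0;0 -4.5 -1 0 0 0;0 -4.5 -1 0 0 0;0 -4.5 -1 0 0 0;0 -4.5 -1 0 0 0;0 -4.5 -1 0 0 0;0 -4.5 -1 0 0 0;0 -4.5 -1 0 0 0"}}

```text
t: 13.68
ee_pos: [0.5874, 0.1335, 0.1706]
orientation: [0.744, 0.668, -0.0, -0.001]
ft_force: [-5.8, 0.3, -0.2]
grip_width: 0.0132
grip_force: 50.7
```

Request:
{"method": "carry_out", "body": {"motion": "0 0 0 0 0 0;0 0 0 0 0 0;0 0 0 0 0 0;0 0 0 0 0 0;0 0 0 0 0 0;0 0 0 0 0 0;0 0 -5 0 0 0;0 0 -20 0 0 0;0 0 -40 0 0 0;0 0 -50 0 0 0", "gripper": 50}}

```text
t: 14.52
ee_pos: [0.5899, 0.1335, 0.2245]
orientation: [0.744, 0.668, 0.003, 0.002]
ft_force: [-0.7, 0.4, -0.3]
grip_width: 0.0501
grip_force: 0.0
```

```bash
python3 - <<'E'
from h import *
s=state();print(s['ee_pos'],s['ft_force'])
# candidate viewing pose: tilt, in front of gauge
go([.45,.16,.24],-.107,-.8)
go([.46,.10,.25],-.107,-.8)
E
```

```text
[0.58988753 0.13345116 0.22445895] [-0.73044003  0.37037742 -0.26164968]
shift [  11.5 -141.8  -16.4] turn [-7.939e-01 -2.100e-03 -4.000e-04] pos [0.5899 0.1335 0.2245] t 14.5167
shift [ -47.  -125.4  -26.4] turn [-7.939e-01 -2.100e-03 -4.000e-04] pos [0.5899 0.1335 0.2245] t 14.5167
```

Request:
{"method": "carry_out", "body": {"motion": "0 -20 -15 0 0 0;-5 -55 -20 0 0 0;-15 -90 -15 -0.1 0 0;-25 -115 -5 -0.2 0 0;-35 -115 5 -0.3 0 0;-46 -115 15 -0.4 0 0;-46 -115 25 -0.5 0 0;-46 -115 35 -0.6 0 0;-46 -115 35 -0.7 0 0;-46 -115 35 -0.8 0 0"}}

```text
t: 15.35
ee_pos: [0.4686, 0.0992, 0.1858]
orientation: [0.687, 0.616, 0.258, 0.287]
ft_force: [0.7, -1.5, -0.1]
grip_width: 0.0499
grip_force: 0.0
```

Request:
{"method": "carry_out", "body": {"motion": "0 0 0 0 0 0;0 0 0 0 0 0;0 0 0 0 0 0;0 0 0 0 0 0;0 0 0 0 0 0;0 0 0 0 0 0;0 0 0 0 0 0;0 0 0 0 0 0;0 0 0 0 0 0;0 0 0 0 0 0"}}

```text
t: 16.18
ee_pos: [0.4697, 0.099, 0.1863]
orientation: [0.687, 0.616, 0.256, 0.286]
ft_force: [-0.5, -0.2, -0.0]
grip_width: 0.0502
grip_force: 0.0
```

```bash
python3 - <<'E'
from h import *
s=state();print(s['ee_pos'],s['ft_force'],s['t'])
im,p=snap('wrist','w5');np.save('pics/w5p.npy',p,allow_pickle=True)
h=np.array([.5865,.134,.07]);Rz=R.from_euler('z',-.107)
T=lambda x,y,z:proj(p,h+Rz.apply([x,y,z]),True)
a=[T(-15,0,0)]
pts=np.array([T(-.005,s*.041,z) for s in(1,-1) for z in(0,.128)]);print(pts)
x0,y0=np.clip(pts.min(0)-12,0,None).astype(int);x1,y1=(pts.max(0)+12).astype(int)
c=np.rot90(im[y0:y1,x0:x1],1);k=min(790/c.shape[1],590/c.shape[0]);print(x0,y0,x1,y1,k)
cv2.imwrite('pics/crop5.png',cv2.resize(c,None,fx=k,fy=k,interpolation=2)[:,:,::-1])
E
```

```text
[0.46974076 0.0990139  0.18634524] [-0.52870368 -0.20237258 -0.03549612] 16.1833
[[278.78546339  98.3488534 ]
 [411.56032111  95.15543001]
 [279.23113346 185.94781599]
 [404.80805812 213.02822563]]
266 83 423 225 3.7579617834394905
```

View pics/crop5.png

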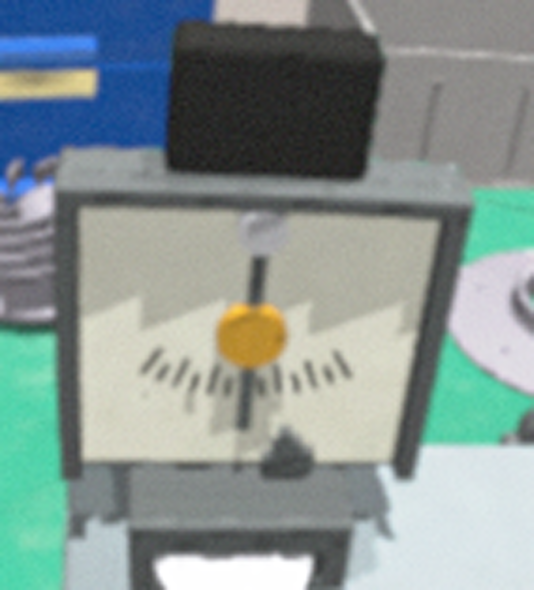

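The pivot is at crop (262,232), the pointer tip at (243,430) and the rider's tip at (289,428), so the mark lies right of the middle.

```bash
python3 - <<'E'
from h import *
p=np.load('pics/w5p.npy',allow_pickle=True).item();k=3.75796
C=lambda X,Y:(423-1-Y/k,83+X/k-.4)
h=np.array([.5865,.134,.07]);Rz=R.from_euler('z',-.107)
def P(X,Y,x):
    o,d=ray(p,*C(X,Y),True);o=Rz.inv().apply(o-h);d=Rz.inv().apply(d);return o+d*(x-o[0])/d[0]
for x in(-.006,-.009,-.012,-.015,-.018):
    v,t=P(262,232,x),P(243,430,x)
    print(x,'pivot',v[1:].round(4),'tip',t[1:].round(4),'len',np.linalg.norm(t-v).round(4),'ang',np.arctan2(-(t-v)[1],-(t-v)[2]).round(3))
    for X,Y in((289,426),(289,432)):
        m=P(X,Y,x);print('   mark',m[1:].round(4),'from (0,.09):',np.hypot(m[1],m[2]-.09).round(4),np.arctan2(-m[1],.09-m[2]).round(3),'from pivot',np.linalg.norm(m-v).round(4),np.arctan2(-(m-v)[1],-(m-v)[2]).round(3))
E
```

```text
-0.006 pivot [-0.0019  0.0884] tip [-0.002  0.036] len 0.0524 ang 0.002
   mark [-0.0124  0.0373] from (0,.09): 0.0541 0.231 from pivot 0.0522 0.202
   mark [-0.0126  0.0355] from (0,.09): 0.0559 0.227 from pivot 0.054 0.198
-0.009 pivot [-0.0016  0.0903] tip [-0.0017  0.0386] len 0.0517 ang 0.002
   mark [-0.0119  0.0399] from (0,.09): 0.0515 0.233 from pivot 0.0514 0.202
   mark [-0.0121  0.0382] from (0,.09): 0.0532 0.229 from pivot 0.0532 0.198
-0.012 pivot [-0.0012  0.0922] tip [-0.0013  0.0413] len 0.0509 ang 0.002
   mark [-0.0114  0.0426] from (0,.09): 0.0488 0.236 from pivot 0.0506 0.202
   mark [-0.0116  0.0408] from (0,.09): 0.0505 0.231 from pivot 0.0524 0.198
-0.015 pivot [-0.0009  0.094 ] tip [-0.001   0.0439] len 0.0501 ang 0.002
   mark [-0.0109  0.0452] from (0,.09): 0.0461 0.238 from pivot 0.0499 0.202
   mark [-0.0111  0.0435] from (0,.09): 0.0478 0.233 from pivot 0.0516 0.198
-0.018 pivot [-0.0005  0.0959] tip [-0.0006  0.0466] len 0.0494 ang 0.002
   mark [-0.0104  0.0478] from (0,.09): 0.0435 0.242 from pivot 0.0491 0.202
   mark [-0.0106  0.0461] from (0,.09): 0.0452 0.236 from pivot 0.0508 0.198
```

The mark is at about 0.20 rad. Next is the pad, with the tool rolled 0.2 rad so the fingertips meet the tilted pad flat.

```bash
cat >> h.py <<'E'
def go2(xyz,yaw,roll):
    s=state(); Rc=R.from_quat(s['orientation'])
    Rt=R.from_euler('z',yaw)*R.from_euler('x',roll)*R.from_quat([.5**.5,.5**.5,0,0])
    print('shift',(Rc.inv().apply(np.array(xyz)-s['ee_pos'])*1000).round(1),'turn',(Rc.inv()*Rt).as_rotvec().round(4),'pos',np.round(s['ee_pos'],4),'ft',np.round(s['ft_force'],1),'t',s['t'])
E
python3 - <<'E'
from h import *
go([.48,.02,.2],-.107,-.8)
go2([.5645,-.0765,.115],-.107,.2)
E
```

```text
shift [-77.4  23.    3.7] turn [-0.0117  0.0017 -0.0012] pos [0.4697 0.099  0.1863] t 16.2333
shift [-164.1   29.3  130.7] turn [0.7858 0.1906 0.077 ] pos [0.4697 0.099  0.1863] ft [ 0.1 -0.2  0.6] t 16.2333
```

Request:
{"method": "carry_out", "body": {"motion": "-26 8 0 0 0 0;-52 15 0 0.05 0.012 0.005;-78 20 2 0.15 0.036 0.015;-95 22 25 0.25 0.06 0.025;-112 24 45 0.35 0.085 0.034;-128 25 65 0.45 0.109 0.044;-142 26 85 0.55 0.133 0.054;-155 28 105 0.65 0.158 0.064;-164 29 120 0.72 0.175 0.07;-164 29 131 0.786 0.191 0.077", "gripper": 0}}

```text
t: 17.07
ee_pos: [0.5673, -0.08, 0.1144]
orientation: [0.741, 0.664, 0.074, -0.068]
ft_force: [0.4, -0.5, 0.7]
grip_width: -0.0001
grip_force: 0.0
```

Request:
{"method": "carry_out", "body": {"motion": "0 0 0 0 0 0;0 0 0 0 0 0;0 0 0 0 0 0;0 0 0 0 0 0;0 0 0 0 0 0;0 0 0 0 0 0;0 0 0 0 0 0;0 0 0 0 0 0;0 0 0 0 0 0;0 0 0 0 0 0"}}

```text
t: 17.9
ee_pos: [0.5646, -0.0763, 0.115]
orientation: [0.74, 0.665, 0.075, -0.067]
ft_force: [0.7, -0.7, -0.9]
grip_width: 0.0001
grip_force: 0.0
```

```bash
python3 - <<'E'
from h import *
go2([.5645,-.0765,.08],-.107,.2)
s,d=0,0
im,p=snap('side','s6')
go2([.5645,-.0765,.0525],-.107,.2)
im,p=snap('wrist','w6');print('home in wrist',proj(p,[.5865,.134,.1],True))
print('pad',proj(p,[.5645,-.0765,.074],True),'tcp',proj(p,state()['ee_pos'],True))
E
```

```text
shift [-7.2 -0.1 34.2] turn [ 0.0005 -0.0002  0.0004] pos [ 0.5646 -0.0763  0.115 ] ft [ 0.7 -0.7 -0.9] t 17.9
shift [-12.6  -0.1  61.1] turn [ 0.0003 -0.0003  0.0004] pos [ 0.5646 -0.0763  0.1149] ft [-0.1 -0.2 -0.5] t 17.95
home in wrist [285.76612695 -73.62762684]
pad [286.48609528 249.40418962] tcp [286.4310041  265.57292129]
```

View pics/w6.png

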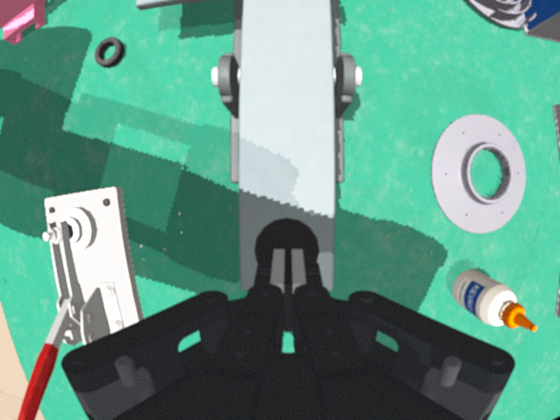

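The shut fingers stand centred over the black pad at (287,250), and nothing is in the way. Pressing down now.

Request:
{"method": "carry_out", "body": {"motion": "-2 0 10 0 0 0;-4 0 20 0 0 0;-6 0 29.5 0 0 0;-7 0 34.5 0 0 0;-8 0 39 0 0 0;-8.8 0 43 0 0 0;-9.5 0 47 0 0 0;-10.2 0 50.5 0 0 0;-10.8 0 53.5 0 0 0;-11.2 0 55.5 0 0 0"}}

```text
t: 18.83
ee_pos: [0.5633, -0.076, 0.058]
orientation: [0.74, 0.665, 0.073, -0.069]
ft_force: [-5.0, 1.2, 7.3]
grip_width: 0.0004
grip_force: 3.5
```

```bash
python3 - <<'E'
from h import *
go2([.5645,-.0765,.0515],-.107,.2)
E
```

```text
shift [-1.7  1.2  6.3] turn [-0.0038 -0.0012  0.0005] pos [ 0.5633 -0.076   0.058 ] ft [-5.   1.2  7.3] t 18.8333
```

Request:
{"method": "carry_out", "body": {"motion": "-0.5 1 2 0 0 0;-1 1 4 0 0 0;-1.2 1 5.5 0 0 0;-1.3 1 6.3 0 0 0;-1.3 1 6.3 0 0 0;-1.3 1 6.3 0 0 0;-1.3 1 6.3 0 0 0;-1.3 1 6.3 0 0 0;-1.3 1 6.3 0 0 0;-1.3 1 6.3 0 0 0"}}

```text
t: 19.67
ee_pos: [0.5649, -0.076, 0.0521]
orientation: [0.74, 0.665, 0.074, -0.068]
ft_force: [-4.6, 1.0, 7.2]
grip_width: 0.0002
grip_force: 3.4
```

Request:
{"method": "carry_out", "body": {"motion": "0 0 0 0 0 0;0 0 0 0 0 0;0 0 0 0 0 0;0 0 0 0 0 0;0 0 0 0 0 0;0 0 0 0 0 0;0 0 0 0 0 0;0 0 0 0 0 0;0 0 0 0 0 0;0 0 0 0 0 0"}}

```text
t: 20.5
ee_pos: [0.5649, -0.076, 0.0521]
orientation: [0.74, 0.665, 0.074, -0.068]
ft_force: [-3.6, 1.0, 6.9]
grip_width: -0.0
grip_force: 3.4
```

```bash
python3 - <<'E'
from h import *
go2([.5645,-.0765,.0515],-.107,.2)
s=state();print(s['ft_torque'])
a,pa=snap('scene','c7');b,pb=snap('side','s7')
h=np.array([.5865,.134,.07]);u,v=proj(pa,[.575,.115,.16]);x,y=proj(pb,[.575,.115,.16]);print(u,v,x,y)
A=cv2.resize(a[int(v)-45:int(v)+45,int(u)-30:int(u)+30],None,fx=6.5,fy=6.5,interpolation=2)
B=cv2.resize(b[int(y)-45:int(y)+45,int(x)-30:int(x)+30],None,fx=6.5,fy=6.5,interpolation=2)
cv2.imwrite('pics/crop7.png',np.hstack([A,B])[:,:,::-1])
E
```

```text
shift [-0.6 -0.3  0.5] turn [-0.0025 -0.0014  0.0005] pos [ 0.5649 -0.076   0.0521] ft [-3.6  1.   6.9] t 20.5
[0.19228819 0.66312327 0.0570321 ]
268.6682676066776 145.0049675248344 278.11083272997257 165.1364581244876
```

View pics/crop7.png

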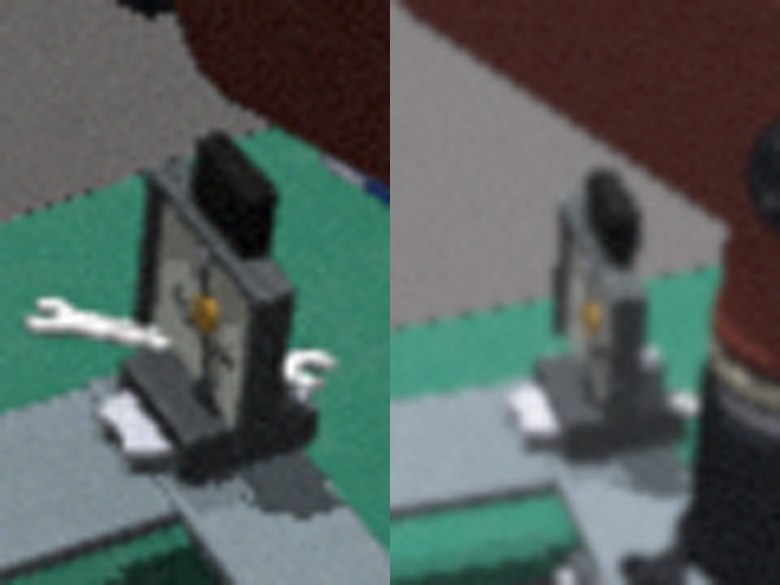

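The gauge is upright on the rail and tilted, and its pointer at about (204,400) looks to be on the rider. I'll check the tilt numerically from how far the tab moved in the side view.

```bash
python3 - <<'E'
from h import *
p=camera_params('side');h=np.array([.5865,.134,.07]);Rz=R.from_euler('z',-.107)
def X(phi,z=.113,x=0,y=0): # point in home frame rotated about pivot
    q=np.array([0,.1+y,z+.006]);q=R.from_euler('x',phi).apply(q)+[x,-.1,-.006];return proj(p,h+Rz.apply(q))
def blob(f,guess):
    im=np.load(f'pics/{f}.npy');m=(im.max(2)<48).astype(np.uint8);n,l,st,c=cv2.connectedComponentsWithStats(m)
    ok=[i for i in range(1,n) if 30<st[i,4]<600];i=min(ok,key=lambda i:np.linalg.norm(c[i]-guess));return c[i],st[i]
a,b=blob('s6',X(0)),blob('s7',X(.2));print(a,b,X(0),X(.2));print('moved',b[0]-a[0])
for f in(.12,.16,.18,.2,.22,.26,.3):print(f,X(f)-X(0))
E
```

```text
(array([279.33962264, 155.96226415]), array([276, 150,   7,  12,  53], dtype=int32)) (array([281.81034483, 153.86206897]), array([279, 147,   7,  14,  58], dtype=int32)) [279.04015803 154.64304765] [281.77558615 152.40674428]
moved [ 2.47072219 -2.10019519]
0.12 [ 1.57983583 -1.58551931]
0.16 [ 2.14779445 -1.95273534]
0.18 [ 2.439193   -2.10508152]
0.2 [ 2.73542812 -2.23630337]
0.22 [ 3.03641346 -2.34619653]
0.26 [ 3.65227248 -2.50121333]
0.3 [ 4.28601105 -2.5686374 ]
```

The image motion gives 0.18–0.20 rad, which agrees with the 0.195 from the tool height. I'll go 1 mm further, let it settle, and hand in.

Request:
{"method": "carry_out", "body": {"motion": "-0.1 0 0.4 0 0 0;-0.2 0 0.8 0 0 0;-0.2 0 1.2 0 0 0;-0.2 0 1.2 0 0 0;-0.2 0 1.2 0 0 0;-0.2 0 1.2 0 0 0;-0.2 0 1.2 0 0 0;-0.2 0 1.2 0 0 0;-0.2 0 1.2 0 0 0;-0.2 0 1.2 0 0 0"}}

```text
t: 21.43
ee_pos: [0.565, -0.0759, 0.051]
orientation: [0.74, 0.665, 0.074, -0.068]
ft_force: [-4.2, 0.3, 7.2]
grip_width: 0.0002
grip_force: 3.6
```

Request:
{"method": "carry_out", "body": {"motion": "0 0 0 0 0 0;0 0 0 0 0 0;0 0 0 0 0 0;0 0 0 0 0 0;0 0 0 0 0 0;0 0 0 0 0 0;0 0 0 0 0 0;0 0 0 0 0 0;0 0 0 0 0 0;0 0 0 0 0 0"}}

```text
t: 22.27
ee_pos: [0.5649, -0.0759, 0.051]
orientation: [0.74, 0.665, 0.074, -0.068]
ft_force: [-3.7, 1.0, 7.7]
grip_width: -0.0002
grip_force: 3.6
```

Request:
{"method": "carry_out", "body": {"motion": "0 0 0 0 0 0;0 0 0 0 0 0;0 0 0 0 0 0;0 0 0 0 0 0;0 0 0 0 0 0;0 0 0 0 0 0;0 0 0 0 0 0;0 0 0 0 0 0;0 0 0 0 0 0;0 0 0 0 0 0"}}

```text
t: 23.1
ee_pos: [0.565, -0.0759, 0.0511]
orientation: [0.74, 0.665, 0.074, -0.068]
ft_force: [-4.1, 0.2, 7.7]
grip_width: 0.0
grip_force: 3.6
```

```bash
python3 -c "
from station import *
s=state();print(s['t'],s['ee_pos'],s['ft_force'])
print(job_done())"
```

```text
23.1 [ 0.56497614 -0.07593866  0.05105336] [-4.10128352  0.16122622  7.6921358 ]
the job is handed in; nothing more can be done
None
```

I handed the job in at 23.1 s with the gauge pushed up to the end stop and let go, and the plate held at about 0.20 rad (mark measured at 0.20) with about 8 N on the pad; no verdict came back, and I inferred the ball click and the pointer being on the mark rather than seeing them directly.

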